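# Pin back the belt tensioner for a belt change

### The job

The belt drive of the sample mixer is open for a belt change. Take the locking pin with the round knurled head out of the tool block and stand it in the guide block over the tensioner wheel; then turn the wheel by its crank counter-clockwise (seen from above) against its spring and hold it there until the pin drops fully home through the wheel, so that the wheel stays back when you let go. Leave the T-handled key in the block and the other things on the bench where they are.

Things in the scene. Friction and masses are not known exactly. Their poses are not given: they have to be found in the camera images.
- belt_drive: Fixed open belt drive: a grey base plate 200 x 200 mm, top 14 mm above the bench, carrying a steel tensioner wheel (116 mm diameter, 12 mm thick, top face 46 mm above the bench), a small toothed pulley (46 mm diameter, 54 mm high, about 98 mm from the wheel's axis) and the pin guide. Origin: on the bench, under the wheel's axis. Its x axis points from the wheel's axis to the pin guide, z up.
- wheel_axis (a point): Point on the wheel's axis (vertical), in the wheel's top face, 46 mm above the bench.
- guide_mouth (a point): Centre of the upper mouth of the round hole through the pin guide, 74 mm above the bench. The guide is an aluminium block 34 x 34 x 24 mm on a column, over the wheel's rim, 46 mm from the wheel's axis on the side away from the crank; its vertical hole is 13 mm wide and ends 4 mm above the wheel's face. A pin in it stands on the wheel until the wheel's window comes under it.
- wheel (a joint): Angle of the tensioner wheel in rad, grows counter-clockwise seen from above. A spring pulls it to 0, where it rests; the push needed at the crank grip is about 1.5 N at 0 and 6.5 N at the far end. At 1.05 the window in the wheel (about 14 mm wide along the rim) lies centred under the guide; a hard stop is at 1.08, where a pin in the guide still drops in. Locked by the pin it rests between about 0.92 and 1.08 (the play of pin, guide and window).
- crank_grip (a point): Point on the axis of the crank's upright black round grip, 82 mm above the bench, 75 mm from the wheel's axis; it turns with the wheel. The grip is 18 mm thick and reaches from 56 to 101 mm above the bench. At joint 0 it lies 2.62 rad counter-clockwise from the direction wheel axis to guide, at the far end 3.70 rad.
- pin_head (a point): Centre of the locking pin's head: a round knurled dark steel cylinder 18 mm thick and 22 mm high, to be gripped here. The whole pin is 64 mm long, about 50 to 85 g, its shank 10 mm thick and 42 mm long with a pointed foot (4 mm chamfer). z of this frame points from foot to head. Parked upright in the tool block the head's centre is 65 mm above the bench, standing in the guide on the wheel 99 mm, fully home 85 mm (head resting on the guide).
- pin_foot (a point): Centre of the locking pin's foot end, 53 mm below the centre of its head. It is 46 mm above the bench when the pin stands in the guide on the wheel's face, 32 mm when fully home.
- tool_block: Fixed grey plastic block 44 x 120 x 40 mm (x, y, z; origin under its centre) with two 12 mm holes 28 mm deep, 32 mm either side of its centre along its y axis; one holds the locking pin, the other the T-handled key.
- key_bar (a point): Centre of the 52 mm long cross bar (10 mm thick) of the T-handled steel key, which stays in the tool block.
- evap_dish: White evaporating dish, 69 mm wide, 27 mm high; a bystander. Origin under its centre.
- vial: White-capped clear sample vial, 22 mm wide, 63 mm high; a bystander. Origin under its centre.
- small_beaker: Small beaker, 45 mm wide, 59 mm high; a bystander. Origin under its centre.
- marker: Marker pen lying on the bench, 120 mm long, 14 mm thick; a bystander. Origin under its centre.

How it is judged:
On the way, in this order (a step that is already met when the one before it is completed fails the run):
1. the locking pin stands in the guide on the wheel's face, the wheel still at rest (horizontal distance between pin_foot and guide_mouth below 0.006 m and height (world z) of pin_foot between 0.041 and 0.051 m and angle between pin_head's own z axis and vertical below 0.25 rad and value of joint wheel below 0.15 rad), for 0.2 s.
2. the wheel is turned back against its spring and the pin has dropped into its window (value of joint wheel above 0.88 rad and height (world z) of pin_foot below 0.037 m and horizontal distance between pin_foot and guide_mouth below 0.008 m), for 0.1 s.
At the end, for the whole second after the job is handed in: The pin stands fully home in the guide and through the wheel's window (foot less than 37 mm above the bench, within 8 mm of the guide's axis, leaning less than 0.2 rad), the wheel stays back at more than 0.88 rad by the pin alone, and both are at rest (all of step 2 and velocity of joint wheel between -0.05 and 0.05 rad/s and angle between pin_head's own z axis and vertical below 0.2 rad and linear speed of lock_pin below 0.03 m/s); the robot touches nothing.
It fails at once if the T-handled key is moved from its place in the block (distance of key_bar from where it was at the start of the episode above 0.03 m).
It fails at once if a bystander (dish, vial, beaker or marker) is pushed away by more than 30 mm (distance of any of evap_dish, vial, small_beaker, marker from where it was at the start of the episode above 0.03 m).
It also fails if it takes over 54 s, if anything falls off the work surface, if the arm or the gripper's body presses on something with over 40 N, if the wrist force passes 120 N, or if a joint passes its speed limit or range.

### The arm

A 6-joint arm with a two-finger parallel gripper is mounted at the origin on a cart in front of the work surface, level with it; the furniture and walls round the work are solid. World frame = base frame: x ahead of the robot, y to its left, z up, the work surface at z = 0. Lengths are in m, angles in rad, forces in N, time in s.
With the tool pointing down it reaches from about 0.4 to 0.825 m from the base axis. Payload 7 kg.
Tool frame: the origin (TCP) lies on the mounting face of the last link; the fingertips stand 178 mm ahead of it and the grasp point (between the pads) lies 159 mm ahead of it; z points along the fingers, y is the line along which they close (so a half turn about z gives the same grasp; the last joint's range is limited). The gripper opens to 88 mm and grips with 3 to 60 N. Pads are 19 mm wide; open, the fingers measure 130 mm over their backs; the gripper's body (78 mm by 193 mm) begins 47 mm behind the grasp point.
Start: joints at [-0.994, 0.359, 0.012, 0, -1.224, -0.288], TCP at [0.192, -0.647, 0.405] pointing down, gripper open.
Joint ranges: [-3.07, 3.07], [-1.43, 2.12], [-1.02, 1.25], [-3.03, 1.67], [-3.05, -0], [-3.03, 3.03]. Speed limits (rad/s): [2.39, 2.39, 3.01, 3.14, 3.14, 3.14].

### API

Orientations are given as a unit quaternion [x, y, z, w].
In Python, from rig import arm gives the robot as it stands.
- The arm moves only by the shell command python3 -m handwheel 'ROWS'. ROWS is JSON, a list of rows, each a list of 5 numbers: the finger opening in cm, from 0 to 8.76, then the shift along the world's x, y, z in cm, then the turn about the world's z in degrees. In form: [[claw, tx, ty, tz, roll], ...]. A call has 1 to 8 rows; each row is the pose to reach, as a shift and turn from the pose commanded when the call began; what a row does not reach only later rows make up. A row lasts 1/12 s, in which the tool goes at most 41.7 mm and 7.16 degrees, less where a joint would pass 70% of its speed; a pose out of reach is approached as far as the arm can. A call with a gripper value outside its range is refused whole. The fingers move at their own pace and stop on an object; the grip force is fixed at half the most. Time passes only in rows, so rows that repeat a pose let the fingers close. It gives the time, the measured TCP pose, the force, the opening and the grip force at its end, in the units of the state.
- arm.read_state(): the state, without advancing time (a new reading comes with each control period).
- arm.snapshot(name): name is "scene" or "top"; returns the picture (420x560x3 uint8, red, green, blue); there is no depth.
- arm.calibration(name): a dict with "intrinsics" (3x3 intrinsics, pixels), "R" (3x3) and "t" (3): a world point X has camera coordinates R X + t. Camera axes: x right, y down, z forward; pixel columns grow to the right and rows downward; lengths in m; the calibration is good to about 2 mm. A picture is of the moment at which its call begins. calibration takes no time and is no camera call.
- arm.job_done(): hands the job in; it is judged then, once.
The state is a dict: "time": time; "q": joint angles; "joint_velocities": joint speeds; "effort": joint torques, N m; "position": TCP position; "tool_rot": TCP orientation; "force": force on the tool from outside, world axes, zero at the start; "ft_torque": the same for the moment, N m; "opening": finger opening in m; "grip_force": force on a finger pad.
Only numpy, scipy, OpenCV 4.12 (cv2) and the standard library are available. Lean on these libraries where they do the work, as an engineer would, in place of code of your own. Each camera call takes 0.05 s, during which the arm holds its last target. There are 200 camera calls.

## Working session

There is one attempt and no reset: what is moved stays moved. The work goes in short steps, Python scripts to look and compute and a shell command to move; the robot and the scene stay as the last step left them, time stands still between calls to the robot, and variables do not carry over. Pictures are saved under pics/ and viewed, at most 10 in all, crops included, and the job is handed in when it is done.

```bash
mkdir -p pics; ls; python3 - <<'E'
from rig import arm
import cv2
for n in ("scene","top"):
    im=arm.snapshot(n); cv2.imwrite(f"pics/{n}0.png",im[:,:,::-1])
    c=arm.calibration(n); print(n,c)
print(arm.read_state())
E
```

```text
pics
scene {'intrinsics': array([[480.85482441,   0.        , 278.79477438],
       [  0.        , 480.85482441, 205.95531783],
       [  0.        ,   0.        ,   1.        ]]), 'R': array([[-0.70607378, -0.70786303,  0.01974221],
       [-0.41140589,  0.38735556, -0.82504598],
       [ 0.57637229, -0.5906654 , -0.56472062]]), 't': array([0.37455082, 0.31452559, 0.91138088])}
top {'intrinsics': array([[493.26965121,   0.        , 284.89969642],
       [  0.        , 493.26965121, 201.39624577],
       [  0.        ,   0.        ,   1.        ]]), 'R': array([[ 0.01304017, -0.99991159, -0.00260305],
       [-0.9921102 , -0.01261372, -0.1247327 ],
       [ 0.12468883,  0.00420905, -0.99218697]]), 't': array([-0.04680931,  0.61206475,  1.58363397])}
{'time': 0.1, 'q': array([-9.93929988e-01,  3.59318376e-01,  1.11568211e-02, -3.18803527e-04,
       -1.22412036e+00, -2.88101638e-01]), 'joint_velocities': array([-0.00043939,  0.00019884,  0.00226386,  0.00072404,  0.0005347 ,
       -0.00040754]), 'effort': array([-9.53773269e-04, -5.84161949e+01,  2.93753189e+01,  7.01559618e+00,
        1.01743321e-02, -4.92200115e-05]), 'position': array([ 0.19216806, -0.64688417,  0.40381508]), 'tool_rot': array([-1.43827486e-01,  9.89602486e-01,  7.37223206e-04, -1.75247674e-04]), 'force': array([-0.29280539, -0.61272714, -0.36079156]), 'ft_torque': array([ 0.00607745, -0.06295164,  0.07391822]), 'grip_force': 0.0, 'opening': 0.08762231986314291}
```

View pics/scene0.png

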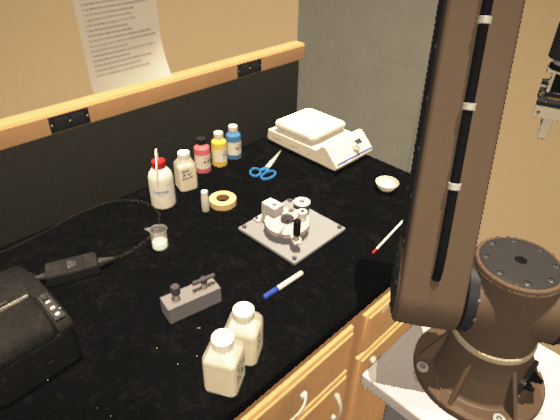

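View pics/top0.png

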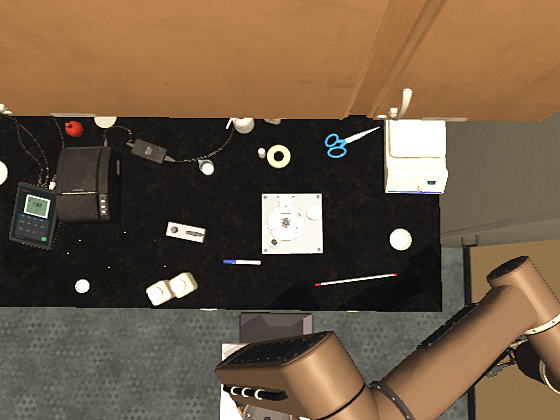

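The scene view shows the tool block near (190,297), with the pin head near (175,291) and the key near (204,282). The belt drive is near (292,228), with its guide near (271,209). In the top view the block is at (187,232) and the drive at (292,224). I'll enlarge both.

```bash
python3 - <<'E'
import cv2,numpy as np
s=cv2.imread("pics/scene0.png");t=cv2.imread("pics/top0.png")
def c(im,x,y,w,h,k): return cv2.resize(im[y:y+h,x:x+w],None,fx=k,fy=k,interpolation=cv2.INTER_CUBIC)
a=np.hstack([c(s,155,265,70,60,5.7142857),c(s,240,190,70,60,5.7142857)])
b=np.hstack([c(t,160,210,50,37,8)[:300],c(t,258,190,72,68,400/72)[:300]]) 
a=a[:343,:800]
b=np.hstack([c(t,160,215,70,44,5.7142857)[:257],c(t,258,192,70,45,5.7142857)[:257]])
cv2.imwrite("pics/zoom0.png",np.vstack([a,b])); print(a.shape,b.shape)
E
```

```text
Traceback (most recent call last):
ValueError: all the input array dimensions except for the concatenation axis must match exactly, but along dimension 0, the array at index 0 has size 296 and the array at index 1 has size 300
```

```bash
python3 - <<'E'
import cv2,numpy as np
s=cv2.imread("pics/scene0.png");t=cv2.imread("pics/top0.png")
def c(im,x,y,w=80,h=60,k=5): return cv2.resize(im[y:y+h,x:x+w],None,fx=k,fy=k,interpolation=cv2.INTER_CUBIC)
cv2.imwrite("pics/zoom0.png",np.vstack([np.hstack([c(s,150,265),c(s,250,190)]),np.hstack([c(t,150,205),c(t,253,195)])]))
E
```

```text
(no output)
```

View pics/zoom0.png

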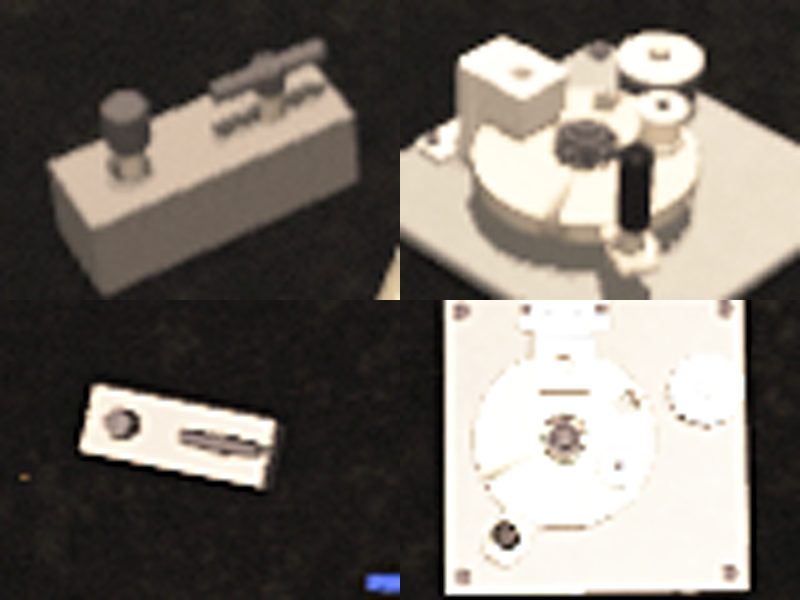

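The zoom shows these positions (converted to full-frame pixels below):

| Feature | Scene pixel | Top pixel |
|---|---|---|
| Pin head | (175,289) | (174.3,229.7) |
| Guide hole | (274.5,204.5) | not read |
| Hub | (287,218.5) | (286,222.5) |
| Grip top | (297,219.5) | (274.3,241.7) |

The key's bar lies to the right of the pin in the block.

```bash
cat > h.py <<'E'
import numpy as np
from rig import arm
C={n:arm.calibration(n) for n in("scene","top")}
def ray(n,p):
    c=C[n]; R,t=c["R"],c["t"]; return -R.T@t, R.T@np.linalg.solve(c["intrinsics"],[p[0],p[1],1])
def plane(n,p,z):
    o,d=ray(n,p); return o+d*(z-o[2])/d[2]
def tri(p,q):
    o,d=ray("scene",p);a,b=ray("top",q)
    s=np.linalg.lstsq(np.c_[d,-b],a-o,rcond=None)[0]; x,y=o+s[0]*d,a+s[1]*b
    return (x+y)/2,np.linalg.norm(x-y)
def proj(n,X):
    c=C[n]; v=c["intrinsics"]@(c["R"]@X+c["t"]); return v[:2]/v[2]
E
python3 - <<'E'
from h import *
import cv2
np.set_printoptions(precision=4,suppress=True)
z=lambda X,Y,x0,y0:((X+.5)/5-.5+x0,(Y+.5)/5-.5+y0)
S1=lambda X,Y:z(X,Y,150,265);S2=lambda X,Y:z(X-400,Y,250,190);T1=lambda X,Y:z(X,Y-300,150,205);T2=lambda X,Y:z(X-400,Y-300,253,195)
print("head tri top",tri(S1(125,105),T1(121,424)),"scene@.076",plane("scene",S1(125,105),.076),"scene ctr@.065",plane("scene",S1(126,122),.065),"top@.076",plane("top",T1(121,424),.076))
print("guide",plane("scene",S2(523,73),.074))
for P in[(506,36),(566,74),(500,100),(458,60)]: print(" gcorner",plane("scene",S2(*P),.074))
print("hub",tri(S2(587,140),T2(565,438)),plane("top",T2(565,438),.055))
print("grip",tri(S2(636,150),T2(507,534)),plane("scene",S2(636,150),.101),plane("top",T2(507,534),.101))
sc=[plane("top",T2(*p),.014) for p in[(460,311),(725,309),(729,573),(463,576)]]
print("screws",np.array(sc),np.mean(sc,0))
for P in[(93,383),(277,420),(267,489),(80,454)]: print(" block",plane("top",T1(*P),.04))
for P in[(50,163),(104,228),(356,117),(310,68)]: print(" block sc",plane("scene",S1(*P),.04))
print("key",tri(S1(268,68),T1(224,441)))
t=cv2.imread("pics/top0.png"); crop=t[188:235,265:310].min(2).astype(float)
cv2.imwrite("pics/g.png",cv2.resize(np.clip((crop-170)*3,0,255).astype(np.uint8),None,fx=10,fy=10))
print(crop.min(),np.percentile(crop,[50,90]))
E
```

```text
head tri top (array([0.5144, 0.3154, 0.0761]), np.float64(0.0032588290636984883)) scene@.076 [0.5159 0.3164 0.076 ] scene ctr@.065 [0.5176 0.316  0.065 ] top@.076 [0.5133 0.3141 0.076 ]
guide [ 0.5894 -0.04    0.074 ]
 gcorner [ 0.6201 -0.0577  0.074 ]
 gcorner [ 0.5736 -0.0555  0.074 ]
 gcorner [ 0.58   -0.0146  0.074 ]
 gcorner [ 0.6209 -0.024   0.074 ]
hub (array([ 0.5433, -0.0417,  0.0549]), np.float64(0.0015094204519122904)) [ 0.5427 -0.0421  0.055 ]
grip (array([ 0.4787, -0.0064,  0.1005]), np.float64(0.001177435631460425)) [ 0.4787 -0.0055  0.101 ] [ 0.4782 -0.0067  0.101 ]
screws [[ 0.6303  0.0292  0.014 ]
 [ 0.6339 -0.1479  0.014 ]
 [ 0.4582 -0.1513  0.014 ]
 [ 0.454   0.024   0.014 ]] [ 0.5441 -0.0615  0.014 ]
 block [0.5423 0.3418 0.04  ]
 block [0.5196 0.2206 0.04  ]
 block [0.4746 0.2256 0.04  ]
 block [0.4958 0.3483 0.04  ]
 block sc [0.5425 0.3396 0.04  ]
 block sc [0.4965 0.3444 0.04  ]
 block sc [0.4757 0.2307 0.04  ]
 block sc [0.5131 0.2259 0.04  ]
key (array([0.5051, 0.2516, 0.0618]), np.float64(0.002517469725856109))
3.0 [241. 255.]
```

View pics/g.png

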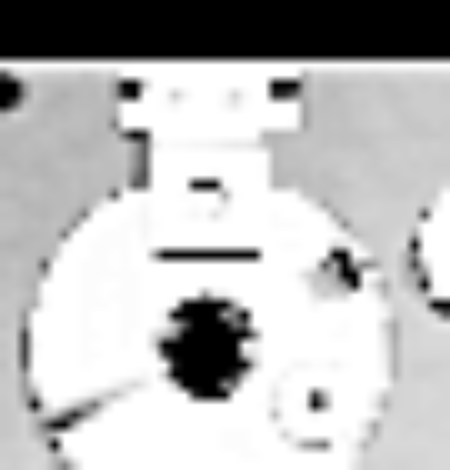

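The extra view shows the guide hole in the top image near (285.3,207). The two views agree:

| Point | Position (m) | Check |
|---|---|---|
| Pin | (0.514, 0.3155) | block geometry matches |
| Wheel axis | (0.543, −0.042) | |
| Guide mouth | (0.589, −0.0405) | 46 mm from the axis |
| Grip | (0.4785, −0.0065) | 73.6 mm from the axis, at 2.64 rad |

The fingers should close along the block's x axis, so the yaw turn is about +63°. Moving toward the pin.

```bash
python3 -m handwheel '[[6,10.7,32,0,21],[6,10.7,32,0,21],[6,10.7,32,0,21],[6,10.7,32,0,21],[6,10.7,32,0,21],[6,10.7,32,0,21],[6,10.7,32,0,21],[6,10.7,32,0,21]]'; python3 -m handwheel '[[6,10.7,32,0,21],[6,10.7,32,0,21],[6,10.7,32,0,21],[6,10.7,32,0,21],[6,10.7,32,0,21],[6,10.7,32,0,21],[6,10.7,32,0,21],[6,10.7,32,0,21]]'
```

```text
time: 0.77
position: [0.2978, -0.3291, 0.4044]
tool_rot: [-0.322, 0.947, 0.0, 0.0]
force: [1.6, 0.5, -0.2]
opening: 0.0602
grip_force: 0.0
time: 1.43
position: [0.4033, -0.0127, 0.4049]
tool_rot: [-0.489, 0.872, 0.0, 0.001]
force: [0.9, -0.8, -0.4]
opening: 0.06
grip_force: 0.0
```

```bash
python3 -m handwheel '[[5,10.8,32.2,-8,21],[5,10.8,32.2,-8,21],[5,10.8,32.2,-8,21],[5,10.8,32.2,-8,21],[5,10.8,32.2,-8,21],[5,10.8,32.2,-8,21],[5,10.8,32.2,-8,21],[5,10.8,32.2,-8,21]]'; python3 -m handwheel '[[5,0,0,0,0],[5,0,0,0,0],[5,0,0,0,0]]'
```

```text
time: 2.1
position: [0.5069, 0.2948, 0.3273]
tool_rot: [-0.64, 0.768, 0.0, -0.0]
force: [1.9, -0.7, 1.0]
opening: 0.0498
grip_force: 0.0
time: 2.35
position: [0.5065, 0.2928, 0.3274]
tool_rot: [-0.64, 0.768, -0.0, -0.001]
force: [-0.9, 0.4, 0.3]
opening: 0.0497
grip_force: 0.0
```

```bash
python3 -m handwheel '[[4,0.8,2.3,0,0],[4,0.8,2.3,-2.5,0],[4,0.8,2.3,-5,0],[4,0.8,2.3,-7,0],[4,0.8,2.3,-7,0],[4,0.8,2.3,-7,0]]'; python3 - <<'E'
from h import *
import cv2
s=arm.snapshot("scene"); cv2.imwrite("pics/a.png",cv2.resize(s[215:335,110:250,::-1],None,fx=4,fy=4))
print(arm.read_state()["position"])
E
```

```text
time: 2.85
position: [0.5146, 0.3147, 0.2585]
tool_rot: [-0.639, 0.769, -0.0, -0.001]
force: [0.3, 0.6, 0.4]
opening: 0.04
grip_force: 0.0
[0.51511101 0.31529218 0.2596486 ]
```

View pics/a.png

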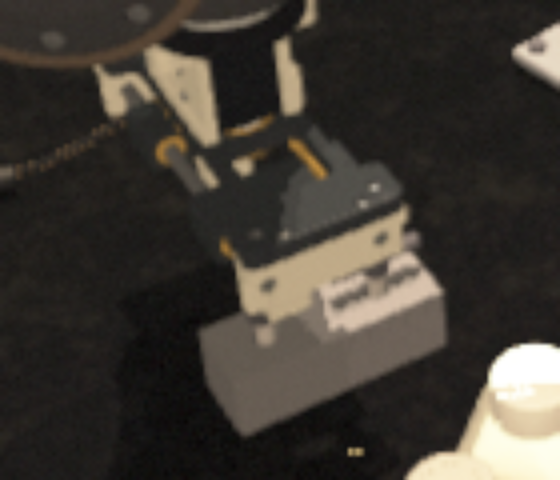

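The pads are over the pin, and the body clears the key in height. Descending and gripping.

```bash
python3 -m handwheel '[[4,0,0,-1.8,0],[4,0,0,-3.5,0],[4,0,0,-3.5,0],[1,0,0,-3.5,0],[1,0,0,-3.5,0],[1,0,0,-3.5,0],[1,0,0,-3.5,0],[1,0,0,-3.5,0]]'; python3 -m handwheel '[[1,0,0,0,0],[1,0,0,0,0],[1,0,0,0,0],[1,0,0,0,0]]'
```

```text
time: 3.57
position: [0.5151, 0.3161, 0.2244]
tool_rot: [-0.64, 0.769, 0.0, 0.001]
force: [-0.6, 0.0, 3.1]
opening: 0.017
grip_force: 30.0
time: 3.9
position: [0.5152, 0.3163, 0.2243]
tool_rot: [-0.64, 0.768, -0.0, 0.001]
force: [-0.7, -0.4, 5.4]
opening: 0.0169
grip_force: 30.0
```

```bash
python3 -m handwheel '[[1,0,0,2,0],[1,0,0,4,0],[1,0,0,7,0],[1,0,0,10,0],[1,0,0,10,0]]'; python3 -m handwheel '[[1,0.8,-3.8,0,0],[1,1.6,-7.6,0,0],[1,2.4,-11.6,0,0],[1,3.2,-15.6,0,0],[1,4,-19.6,0,0],[1,4.8,-23.4,0,0],[1,5.6,-27,0,0],[1,5.6,-27,0,0]]'; python3 -m handwheel '[[1,0.8,-4,0,0],[1,1.4,-7,0,0],[1,1.8,-8.7,0,0],[1,1.8,-8.7,0,0],[1,1.8,-8.7,-1,0],[1,1.8,-8.7,-1,0]]'
python3 - <<'E'
from h import *
import cv2
s=arm.snapshot("scene");t=arm.snapshot("top")
c=lambda im,x,y:cv2.resize(im[y:y+120,x:x+100,::-1],None,fx=4,fy=4)
cv2.imwrite("pics/b.png",np.hstack([c(s,220,130),c(t,235,165)]))
print(arm.read_state()["position"],arm.read_state()["opening"])
E
```

```text
time: 4.32
position: [0.5161, 0.3169, 0.3295]
tool_rot: [-0.64, 0.768, -0.0, 0.004]
force: [1.2, 1.4, 0.5]
opening: 0.0172
grip_force: 30.0
time: 4.98
position: [0.5711, 0.0408, 0.3229]
tool_rot: [-0.638, 0.77, -0.0, -0.001]
force: [-0.3, 0.1, -1.1]
opening: 0.0167
grip_force: 30.0
time: 5.48
position: [0.588, -0.041, 0.3111]
tool_rot: [-0.639, 0.769, 0.001, -0.001]
force: [-1.6, 0.9, -0.9]
opening: 0.0169
grip_force: 30.0
[ 0.58838832 -0.04044613  0.31231298] 0.01691751252992786
```

View pics/b.png

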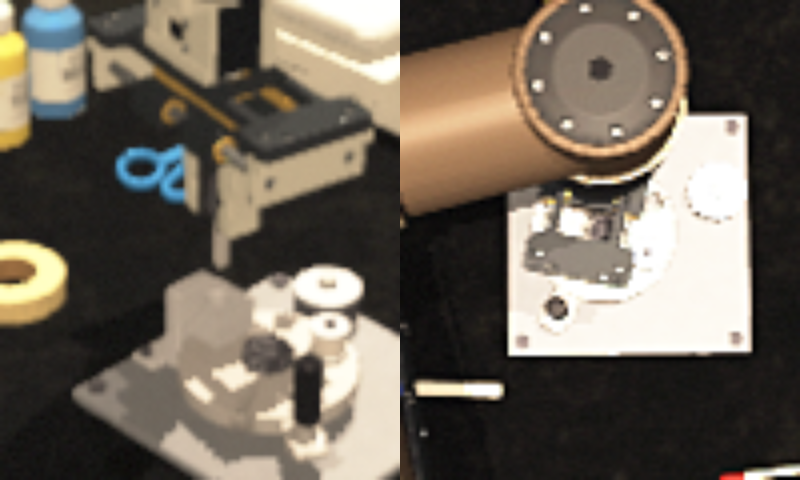

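The scene view shows the pin hanging straight, with its foot at crop (222,267), about pixel (275,196.7). The guide is below it and the crank is untouched.

```bash
python3 - <<'E'
from h import *
p=arm.read_state()["position"]
print("proj foot expected",proj("scene",p-[0,0,.212]),"shank@mid",proj("scene",p-[0,0,.185]))
print("guide hole expected",proj("scene",np.array([.589,-.0405,.074])),proj("top",np.array([.589,-.0405,.074])), plane("top",(285.3,207),.074))
for z in(.096,.1003,.104): print(plane("scene",(275.1,196.7),z))
from scipy.spatial.transform import Rotation as R
print(R.from_quat(arm.read_state()["tool_rot"]).as_matrix()[:,2])
E
```

```text
proj foot expected [274.73391659 195.70025492] shank@mid [274.89557655 186.66245667]
guide hole expected [274.42796964 204.18719277] [285.26576354 207.31257893] [ 0.59001121 -0.04059683  0.074     ]
[ 0.58910086 -0.04254254  0.096     ]
[ 0.58448189 -0.03790034  0.1003    ]
[ 0.58050743 -0.03390588  0.104     ]
[-1.70250561e-03 -1.98641011e-04 -9.99998531e-01]
```

```bash
python3 -m handwheel '[[1,0.1,0,-0.8,0],[1,0.1,0,-1.6,0],[1,0.1,0,-2.2,0],[1,0.1,0,-2.7,0],[1,0.1,0,-3,0],[1,0.1,0,-3.3,0],[1,0.1,0,-3.3,0],[1,0.1,0,-3.3,0]]'
```

```text
time: 6.25
position: [0.5899, -0.0412, 0.2802]
tool_rot: [-0.64, 0.769, 0.0, -0.0]
force: [0.4, -0.3, -0.1]
opening: 0.0168
grip_force: 30.0
```

```bash
python3 -m handwheel '[[1,0,0,-0.4,0],[1,0,0,-0.8,0],[1,0,0,-1.2,0],[1,0,0,-1.6,0],[1,0,0,-1.9,0],[1,0,0,-1.9,0],[1,0,0,-1.9,0]]'
```

```text
time: 6.83
position: [0.5898, -0.0412, 0.2609]
tool_rot: [-0.64, 0.769, 0.0, -0.0]
force: [0.1, -1.4, -0.6]
opening: 0.017
grip_force: 30.0
```

The pin is in the guide with no side force. Releasing, then lifting.

```bash
python3 -m handwheel '[[4,0,0,0,0],[4,0,0,0,0],[4,0,0,0,0],[4,0,0,0,0],[4,0,0,0,0]]'; python3 -m handwheel '[[4,0,0,2,0],[4,0,0,5,0],[4,0,0,8,0],[4,0,0,8,0]]'; python3 -m handwheel '[[4,-3,1,0,-7],[4,-6,2,0,-14],[4,-9,2.8,0,-21],[4,-11,3.4,0,-28],[4,-11,3.4,0,-35],[4,-11,3.4,0,-42],[4,-11,3.4,0,-49],[4,-11,3.4,0,-56]]'; python3 -m handwheel '[[4,0,0,0,-7],[4,0,0,0,-14],[4,0,0,0,-21],[4,0,0,0,-28],[4,0,0,0,-35],[4,0,0,0,-42],[4,0,0,0,-49],[4,0,0,0,-53]]'
python3 - <<'E'
from h import *
import cv2
s=arm.snapshot("scene");t=arm.snapshot("top")
c=lambda im,x,y:cv2.resize(im[y:y+120,x:x+100,::-1],None,fx=4,fy=4)
cv2.imwrite("pics/c.png",np.hstack([c(s,220,130),c(t,235,165)]))
x=arm.read_state();print(x["position"],x["q"],x["tool_rot"])
E
```

```text
time: 7.25
position: [0.5898, -0.0412, 0.2614]
tool_rot: [-0.64, 0.769, -0.0, 0.0]
force: [-0.3, 0.7, 0.1]
opening: 0.0394
grip_force: 0.0
time: 7.58
position: [0.5916, -0.0411, 0.3476]
tool_rot: [-0.64, 0.768, -0.003, 0.004]
force: [0.8, 0.3, 0.7]
opening: 0.04
grip_force: 0.0
time: 8.25
position: [0.4796, -0.007, 0.3415]
tool_rot: [-0.201, 0.98, 0.0, 0.001]
force: [0.2, -0.5, -0.0]
opening: 0.0401
grip_force: 0.0
time: 8.92
position: [0.4798, -0.0072, 0.3413]
tool_rot: [0.257, 0.966, 0.0, 0.0]
force: [0.1, 0.4, 0.8]
opening: 0.0401
grip_force: 0.0
[ 0.47975147 -0.00717097  0.34128581] [ 3.96278059e-01  8.94275197e-02 -4.97548330e-01 -4.01042217e-05
 -9.83426650e-01 -2.48218109e+00] [2.54726106e-01 9.67013222e-01 1.33019842e-04 1.46148391e-04]
```

View pics/c.png

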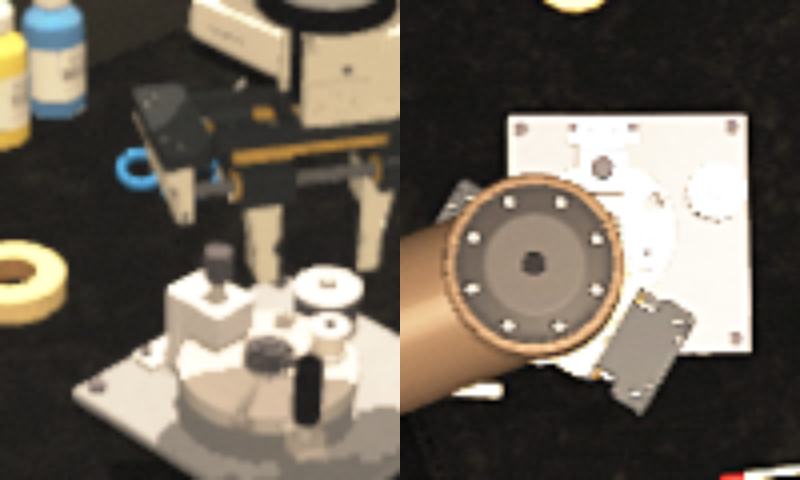

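The pin stands upright in the guide (head at scene crop (218,262), about pixel (274,195)), and the grip is still at rest. Lowering the open fingers around the grip and closing.

```bash
python3 -m handwheel '[[4,-0.1,0.1,-2.5,0],[4,-0.1,0.1,-5,0],[4,-0.1,0.1,-7,0],[4,-0.1,0.1,-8.5,0],[4,-0.1,0.1,-9.7,0],[4,-0.1,0.1,-9.7,0],[4,-0.1,0.1,-9.7,0]]'; python3 -m handwheel '[[1,0,0,0,0],[1,0,0,0,0],[1,0,0,0,0],[1,0,0,0,0],[1,0,0,0,0],[1,0,0,0,0]]'
python3 - <<'E'
import numpy as np
c=np.array([.5432,-.0418]);a0=2.64;r=.075
for th in np.arange(0,1.081,.09):
    d=r*np.array([np.cos(a0+th)-np.cos(a0),np.sin(a0+th)-np.sin(a0)])*100
    print(round(th,2),d.round(2),round(np.degrees(th),1))
E
```

```text
time: 9.6
position: [0.4788, -0.0062, 0.244]
tool_rot: [0.253, 0.967, -0.0, -0.0]
force: [0.1, 0.6, 0.7]
opening: 0.0396
grip_force: 0.0
time: 10.1
position: [0.4787, -0.0065, 0.2449]
tool_rot: [0.254, 0.967, -0.0, 0.0]
force: [-2.5, -3.9, 7.4]
opening: 0.0176
grip_force: 30.0
0.0 [0. 0.] 0.0
0.09 [-0.3  -0.61] 5.2
0.18 [-0.54 -1.24] 10.3
0.27 [-0.72 -1.88] 15.5
0.36 [-0.85 -2.55] 20.6
0.45 [-0.91 -3.22] 25.8
0.54 [-0.92 -3.89] 30.9
0.63 [-0.86 -4.57] 36.1
0.72 [-0.75 -5.23] 41.3
0.81 [-0.57 -5.88] 46.4
0.9 [-0.34 -6.52] 51.6
0.99 [-0.05 -7.13] 56.7
1.08 [ 0.3  -7.71] 61.9
```

The grip is held. Turning along the arc.

```bash
python3 -m handwheel '[[1,-0.3,-0.6,0,5],[1,-0.54,-1.24,0,10],[1,-0.72,-1.88,0,15],[1,-0.85,-2.55,0,20],[1,-0.91,-3.22,0,26],[1,-0.92,-3.9,0,31],[1,-0.86,-4.57,0,36],[1,-0.86,-4.57,0,36]]'
```

```text
time: 10.77
position: [0.4702, -0.0522, 0.2448]
tool_rot: [-0.06, 0.998, 0.0, 0.0]
force: [-4.5, 2.8, 7.5]
opening: 0.0171
grip_force: 30.0
```

```bash
python3 -m handwheel '[[1,0.1,-0.66,0,5],[1,0.3,-1.31,0,10],[1,0.5,-1.95,0,15],[1,0.8,-2.55,0,20],[1,1.1,-3.05,0,25],[1,1.1,-3.05,0,25],[1,1.1,-3.05,0,25],[1,1.1,-3.05,0,25]]'
python3 - <<'E'
from h import *
import cv2
s=arm.snapshot("scene");t=arm.snapshot("top")
c=lambda im,x,y:cv2.resize(im[y:y+120,x:x+100,::-1],None,fx=4,fy=4)
cv2.imwrite("pics/d.png",np.hstack([c(s,220,130),c(t,235,165)]))
x=arm.read_state();print(x["position"],x["force"])
print(proj("scene",np.array([.589,-.0405,.110])),proj("scene",np.array([.589,-.0405,.096])))
E
```

```text
time: 11.43
position: [0.481, -0.0821, 0.2449]
tool_rot: [-0.272, 0.962, 0.0, 0.0]
force: [-5.2, 4.8, 8.3]
opening: 0.0172
grip_force: 30.0
[ 0.48093934 -0.08200245  0.24487243] [-5.21641908  4.39134352  9.85376273]
[274.63658102 192.38005031] [274.55462861 197.01845405]
```

View pics/d.png

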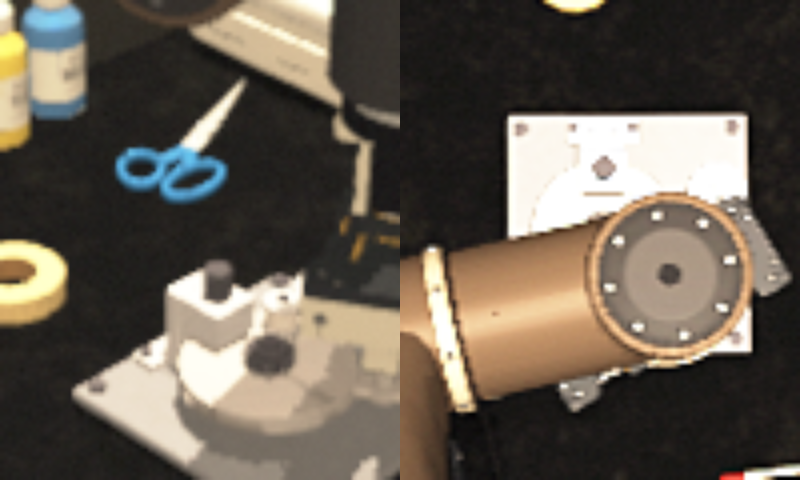

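The pin has dropped: its head now spans rows 262–300 of the crop, seated on the guide with no shank visible. I'll ease back gently onto the pin, release and lift.

```bash
python3 -m handwheel '[[1,-0.1,0.2,0,-2],[1,-0.2,0.4,0,-4],[1,-0.3,0.6,0,-5],[1,-0.3,0.6,0,-5]]'; python3 -m handwheel '[[4,0,0,0,0],[4,0,0,0,0],[4,0,0,0,0],[4,0,0,0,0],[4,0,0,0,0]]'; python3 -m handwheel '[[4,0,0,2,0],[4,0,0,5,0],[4,0,0,9,0],[4,-1,-4,12,0],[4,-1,-8,12,0],[4,-1,-12,12,0],[4,-1,-16,12,0],[4,-1,-16,12,0]]'
python3 - <<'E'
from h import *
import cv2
s=arm.snapshot("scene");t=arm.snapshot("top")
c=lambda im,x,y:cv2.resize(im[y:y+120,x:x+100,::-1],None,fx=4,fy=4)
cv2.imwrite("pics/e.png",np.hstack([c(s,220,130),c(t,235,165)]))
E
```

```text
time: 11.87
position: [0.4777, -0.076, 0.2448]
tool_rot: [-0.229, 0.973, 0.0, -0.0]
force: [-4.8, 2.6, 9.5]
opening: 0.0169
grip_force: 30.0
time: 12.28
position: [0.4783, -0.0764, 0.2442]
tool_rot: [-0.23, 0.973, 0.0, 0.0]
force: [0.0, -0.5, 0.6]
opening: 0.0392
grip_force: 0.0
time: 12.95
position: [0.4677, -0.2413, 0.3643]
tool_rot: [-0.228, 0.974, -0.0, -0.0]
force: [1.5, 0.2, -0.1]
opening: 0.0403
grip_force: 0.0
```

View pics/e.png

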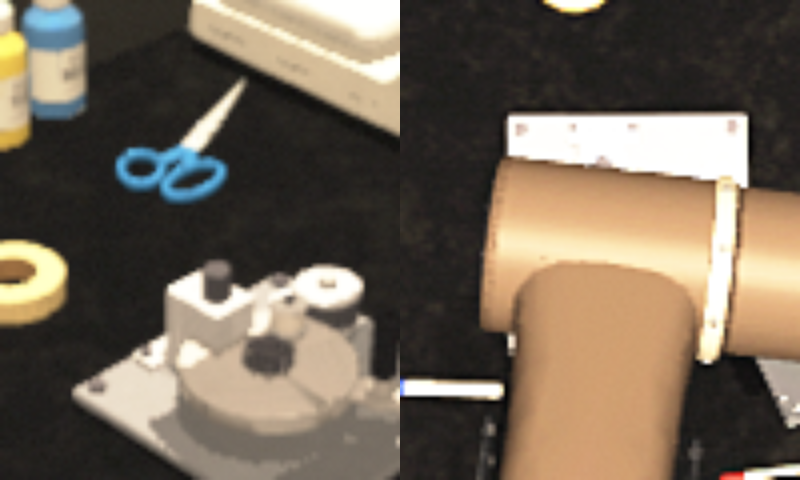

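The pin head is seated on the guide at crop (217,282), the wheel is held back (crank arm at crop right, about (380,395)), and the arm is clear. Handing in.

```bash
python3 -m handwheel '[[4,0,0,0,0],[4,0,0,0,0],[4,0,0,0,0],[4,0,0,0,0]]'; python3 -c "
from rig import arm
print(arm.job_done())"
```

```text
time: 13.38
position: [0.4684, -0.2353, 0.3643]
tool_rot: [-0.231, 0.973, -0.0, 0.0]
force: [0.1, -0.9, 0.3]
opening: 0.0399
grip_force: 0.0
the job is handed in; nothing more can be done
None
```

The job was handed in at 13.4 s with no verdict returned; the last pictures show the pin fully home in the guide, the wheel held back by it and the arm clear, and the key and bystanders were never touched.

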